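# Pack the nail artist's kit tray, leave the open pots

### The arm

A 6-joint arm with a two-finger parallel gripper is mounted at the origin on the work surface. World frame = base frame: x ahead of the robot, y to its left, z up, the work surface at z = 0. Lengths are in m, angles in rad, forces in N, time in s.
With the tool pointing down it reaches from about 0.375 to 0.975 m from the base axis. Payload 3.8 kg.
Tool frame: the origin (TCP) lies at the centre of the arm's flange, where the gripper is bolted on; the fingertips stand 166 mm ahead of it and the grasp point (between the pads) lies 147 mm ahead of it; z points along the fingers, y is the line along which they close (so a half turn about z gives the same grasp; the last joint's range is limited). The gripper opens to 88 mm and grips with 3 to 60 N. Pads are 18 mm wide; open, the fingers measure 123 mm over their backs; the gripper's body (75 mm by 187 mm) begins 45 mm behind the grasp point.
Start: joints at [-1.253, 0.264, 1.604, -0, 1.274, -0.037], TCP at [0.234, -0.633, 0.405] pointing down, gripper open.
Joint ranges: [-2.63, 2.63], [-0.94, 2.18], [0.31, 2.57], [-1.31, 4.45], [0, 2.66], [-2.55, 2.55]. Speed limits (rad/s): [2.57, 2.57, 3.14, 3.14, 3.14, 3.14].

### API

Orientations are given as a rotation vector (axis times angle).
In Python, from cell import sense, optics, r gives the robot as it stands.
- The arm moves only by the shell command python3 -m pendant 'ROWS' [OPENING] [FORCE]. ROWS is JSON, one flat list of numbers, 4 for each row, row after row: the shift along the world's x, y, z each as a share of 0.1 m, from -1 to 1, then the turn about the world's z as a share of pi rad, from -1 to 1. A call has 1 to 20 rows; each row is the pose to reach, as a shift and turn from the pose commanded when the call began, turning the shorter way round; what a row does not reach only later rows make up. A row lasts 1/8 s, in which the tool goes at most 62.5 mm and 10.7 degrees, less where a joint would pass 70% of its speed; a pose out of reach is approached as far as the arm can. A call with a number of a shift or a turn outside -1 to 1 is refused whole. A call with a gripper value outside its range is refused whole. OPENING is the gripper's target within -1 to 1 (fully open at 1, half-way at 0, shut at -1), set as the call begins (- or left out, the last holds). The fingers move at their own pace and stop on an object; FORCE is the grip in N (left out, the last holds). Time passes only in rows, so rows that repeat a pose let the fingers close. It gives the time, the measured TCP pose, the force, the opening and the grip force at its end, in the units of the state.
- sense(): the state, without advancing time (a new reading comes with each control period).
- optics.grab_frame(name): name is "scene" or "top" or "wrist"; returns a dict with "pixels" (400x640x3 uint8, red, green, blue), "depth" (400x640 float32, m along the optical axis (not along the pixel's ray), 0 where there is no reading), "fov_y" (degrees; the focal length in pixels is half the picture's height over the tangent of half this angle, whatever the lens; pixels are square), "cx", "cy" (the principal point, pixels), "R" (3x3) and "t" (3): a world point X has camera coordinates R X + t. Camera axes: x right, y down, z forward; pixel columns grow to the right and rows downward; lengths in m; the calibration is good to about 2 mm. A picture is of the moment at which its call begins.
- r.job_done(): hands the job in; it is judged then, once.
The state is a dict: "time_s": time; "joints": joint angles; "qd": joint speeds; "joint_torque": joint torques, N m; "ee_pos": TCP position; "orientation": TCP orientation; "force": force on the tool from outside, world axes, zero at the start; "ft_torque": the same for the moment, N m; "finger_gap": finger opening in m; "grasp_force": force on a finger pad.
Only numpy, scipy, OpenCV 4.12 (cv2) and the standard library are available. Lean on these libraries where they do the work, as an engineer would, in place of code of your own. Each camera call takes 0.05 s, during which the arm holds its last target. There are 200 camera calls.

### The job

Pack the kit tray for the next client: set the closed tin, the closed jar, the capped polish bottle and the buffer block down into the tray, each in the well made to its size, the containers upright and the block flat along its long well. Leave the open tin, the open jar, the uncapped bottle and the stand of finished nails standing where they are, as they are still in use. Set things down, do not drop them.

Things in the scene. Friction and masses are not known exactly. Their poses are not given: they have to be found in the camera images.
- kit_tray: Low rose plastic tray, fixed, 142 (x) x 212 (y) x 13 mm high; origin at the centre of its underside, z up. Five rectangular wells, floors 3 mm and wall tops 13 mm above the table, walls 4 mm or more. Yaw 0: three square wells on the side away from the robot, large (+y) to small (-y). Well centres below are (x, y) in this frame, mm. The fifth well, (-42, -61.5), is taken by a nail clipper.
- closed_tin: Round aluminium tin with its screw lid on (flat top, ribbed edge), 56 mm across, 32 mm high, about 60 g. Belongs in the largest square well, 80 x 80 mm, centre (27, 62). Like all loose things here it starts standing on a grey mat 2 mm thick. Origin at the centre of its underside, z up.
- closed_jar: Small round white plastic jar with its screw lid on (flat closed top), 40 mm across, 38 mm high, about 50 g. Belongs in the middle square well, 64 x 64 mm, centre (35, -14). Origin at the centre of its underside, z up.
- closed_bottle: Nail polish bottle with its tall black cap on: dark round body 28 mm across and 32 mm high, above it the black cap 18 mm across up to 74 mm; about 50 g. Belongs in the smallest square well, 52 x 52 mm, centre (41, -76). Origin at the centre of its underside, z up.
- buffer: Buffer block for filing nails, a bar 95 (x) x 25 x 25 mm with grey abrasive faces, lying flat at any yaw, about 25 g. Belongs in the long well, 50 (tray x) x 119 (tray y) mm, centre (-42, 42.5), its x along the tray's y (either way round, any face up). Origin at the CENTRE of the block, 12.5 mm above its underside.
- open_tin: Look-alike, stays: the same aluminium tin without its lid, open top with small stones seen inside, 56 mm across, 26 mm high. Origin at the centre of its underside.
- open_jar: Look-alike, stays: the same white jar without its lid, open top, 40 mm across, 30 mm high. Origin at the centre of its underside.
- open_bottle: Look-alike, stays: the same dark polish bottle without its cap, body 28 mm across, bare open neck 13 mm across, 44 mm high in all. Origin at the centre of its underside.
- nail_stand: Stays: display stand of finished nails, a pale acrylic bar 95 (x) x 26 x 8 mm with four white posts in a row, 41 mm high in all. Origin at the centre of its underside.
There are look-alikes about, which are no part of the job. Leave any pink or red look-alike of the closed_tin alone.

How it is judged:
By the outcome, as a careful person would: the job done as asked, in the order asked, and still so for the second after the job is handed in, with the robot touching nothing.
It also fails if it takes over 106 s, if anything falls off the work surface, if the arm or the gripper's body presses on something with over 40 N, if the wrist force passes 120 N, or if a joint passes its speed limit or range.

## Working session

There is one attempt and no reset: what is moved stays moved. The work goes in short steps, Python scripts to look and compute and a shell command to move; the robot and the scene stay as the last step left them, time stands still between calls to the robot, and variables do not carry over. Pictures are saved under pics/ and viewed, at most 14 in all, crops included, and the job is handed in when it is done.

```bash
ls; mkdir -p pics
cat > h.py <<'E'
import numpy as np,cv2
from cell import sense,optics,r
def grab(n,tag):
    f=optics.grab_frame(n); np.savez(f'pics/{tag}.npz',**f); cv2.imwrite(f'pics/{tag}.png',f['pixels'][:,:,::-1]); return f
def load(tag): return dict(np.load(f'pics/{tag}.npz'))
def F(f): return 200/np.tan(np.radians(float(f['fov_y']))/2)
def w(f,u,v,z=None):
    d=np.array([(u-f['cx'])/F(f),(v-f['cy'])/F(f),1.]); R,t=f['R'],f['t']
    if z is None:
        p=f['depth'][int(v)-1:int(v)+2,int(u)-1:int(u)+2]; D=np.median(p); return R.T@(d*D-t)
    c=-R.T@t; e=R.T@d; return c+e*(z-c[2])/e[2]
E
python3 - <<'E'
from h import *
a=grab('top','top0');b=grab('scene','scene0')
for f in(a,b): print(f['fov_y'],f['cx'],f['cy'],-f['R'].T@f['t'],(f['depth']>0).mean())
print(sense())
E
```

```text
pics
46.29763234358472 319.3008101576912 193.58361931494952 [0.35762374 0.02419013 1.22599516] 0.9959609375
53.97097479463612 324.16976742546797 200.13945338270676 [1.17986794 0.04591721 0.51144299] 0.9960234375
{'time_s': 0.1, 'joints': array([-1.25288163e+00,  2.64661718e-01,  1.60521837e+00,  1.52899141e-05,
        1.27376212e+00, -3.69460577e-02]), 'qd': array([ 1.06584836e-03, -3.34016660e-03, -2.52764801e-03, -2.54170868e-04,
        3.07034949e-05,  4.51228173e-04]), 'joint_torque': array([ 9.62497543e-04, -5.03620327e+01, -3.58070683e+01,  7.32332608e-02,
        2.33711558e-02, -4.75444119e-05]), 'ee_pos': array([ 0.23440834, -0.63265521,  0.40353334]), 'orientation': array([-3.09027286e+00, -5.54128368e-01,  4.27785806e-04]), 'force': array([-0.68390947,  0.29904466, -0.00555401]), 'ft_torque': array([0.00670586, 0.04902996, 0.01139819]), 'grasp_force': 0.0, 'finger_gap': 0.08834118852850949}
```

View pics/top0.png

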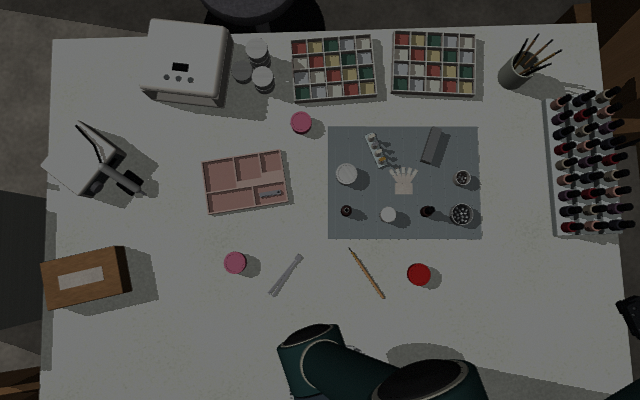

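View pics/scene0.png

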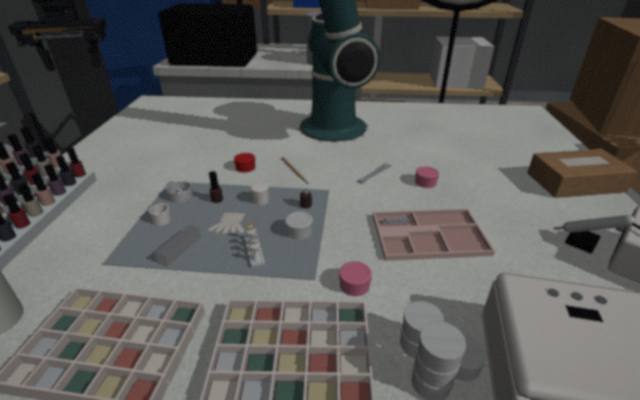

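The top view shows the mat with these items:
- Closed tin at about (346,174) and closed jar at about (388,214).
- Capped bottle at about (427,211), buffer at about (436,146) and nail stand at about (376,150).
- Open jar at (462,177), open tin at (461,214) and open bottle at (346,211).

The tray is at about (246,182).

Run:
```python
from h import *
f=load('top0');im=f['pixels'][:,:,::-1]
c=cv2.resize(im[110:250,195:495],None,fx=2.66,fy=2.66,interpolation=cv2.INTER_CUBIC)
c=np.clip(c.astype(float)*1.8,0,255).astype(np.uint8);cv2.imwrite('pics/crop0.png',c)
g=load('scene0');im=g['pixels'][:,:,::-1]
c=cv2.resize(im[150:280,110:510],None,fx=2,fy=2,interpolation=cv2.INTER_CUBIC)
c=np.clip(c.astype(float)*1.5,0,255).astype(np.uint8);cv2.imwrite('pics/crop1.png',c)
for n,u,v in [('tin',346,174),('jar',388,214),('bot',427,211),('buf',436,146),('mat',405,225),('obot',346,211),('table',300,225)]: print(n,w(f,u,v).round(4))
for n,u,v in [('tin',299,221),('jar',260,191),('cap',213,178),('buf',178,243),('mat',280,250),('table',340,225)]: print(n,w(g,u,v).round(4))
```

```text
tin [ 0.5422 -0.0444  0.0324]
jar [ 0.4351 -0.1466  0.0396]
bot [ 0.438  -0.2406  0.0627]
buf [ 0.6101 -0.2828  0.0234]
mat [ 0.4074 -0.1949  0.0028]
obot [ 0.4459 -0.0403  0.0418]
table [ 0.4161  0.0792 -0.0012]
tin [ 0.5485 -0.0437  0.0325]
jar [ 0.4537 -0.1419  0.0397]
cap [ 0.449  -0.2456  0.0661]
buf [ 0.6263 -0.2653  0.0273]
mat [ 0.6051 -0.0753  0.0026]
table [ 0.5124  0.039  -0.001 ]
```

View pics/crop0.png

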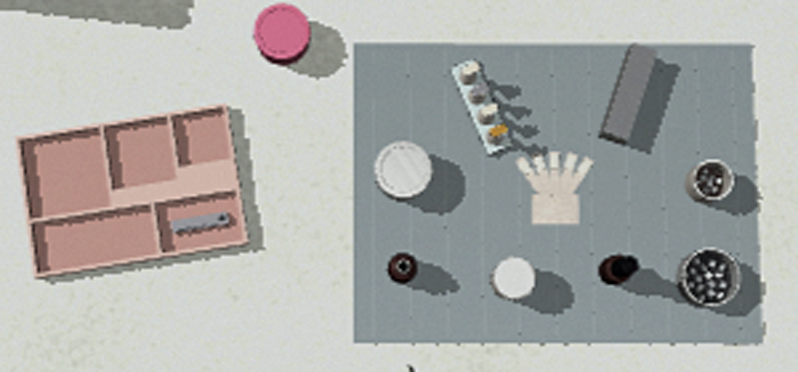

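View pics/crop1.png

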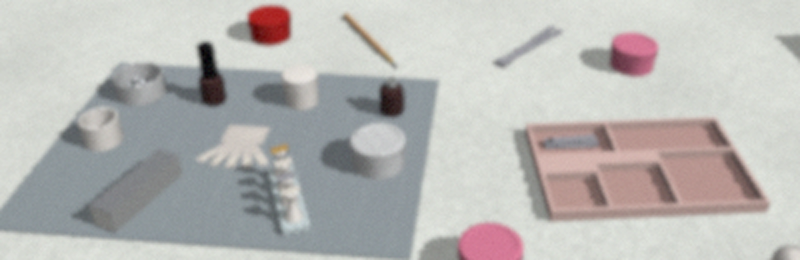

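The crops confirm the layout: tray corners in crop0 are at (17,139), (228,106), (248,243) and (37,278), with the large well left and far. The tin top is at (403,169), the jar top at (514,278), the cap tip at (629,266), and the buffer top runs from (641,47) to (616,138).

```bash
cat >> h.py <<'E'
def cw(f,x,y,z): return w(f,(x+.5)/2.66-.5+195,(y+.5)/2.66-.5+110,z)
E
python3 - <<'E'
from h import *
f=load('top0')
C=np.array([cw(f,*p,.013)[:2] for p in [(17,139),(228,106),(248,243),(37,278)]])
c=C.mean(0); print('tray',C.round(4),c.round(4),[np.linalg.norm(C[i]-C[i-1]).round(4) for i in range(4)])
d=(C[0]-C[1])+(C[3]-C[2]); yaw=np.arctan2(-d[0],d[1]); print('yaw',np.degrees(yaw))
R=np.array([[np.cos(yaw),-np.sin(yaw)],[np.sin(yaw),np.cos(yaw)]])
for n,p in dict(tin=(27,62),jar=(35,-14),bot=(41,-76),buf=(-42,42.5)).items(): print(n,(c+R@np.array(p)/1000).round(4))
for n,x,y,z in [('tin',403,169,.034),('jar',514,278,.04),('cap',629,266,.076),('bodybase',612,271,.02),('buf1',641,47,.027),('buf1b',656,49,.027),('buf0',602,136,.027),('buf0b',626,142,.027)]: print(n,cw(f,x,y,z).round(4))
# scene cross-check: project (heights from pair)
g=load('scene0')
for n,x,y,z in [('tin',378,138,.034),('jar',300,74,.04),('cap',206,45,.076)]:
    print('scene',n,w(g,(x+.5)/2-.5+110,(y+.5)/2-.5+150,z).round(4))
# buffer by depth, both views
for h in(f,g):
    v,u=np.mgrid[0:400,0:640]; D=h['depth']; P=np.stack([(u-h['cx'])/F(h)*D,(v-h['cy'])/F(h)*D,D],-1)-h['t']; P=P@h['R']
    for n,(x0,x1,y0,y1,z0,z1) in dict(buf=(.54,.68,-.31,-.2,.018,.034),tin=(.49,.6,-.09,0,.026,.04),jar=(.4,.49,-.18,-.11,.032,.046),cap=(.4,.48,-.28,-.2,.06,.09),tray=(.4,.7,.07,.4,.009,.02)).items():
        m=(P[...,0]>x0)&(P[...,0]<x1)&(P[...,1]>y0)&(P[...,1]<y1)&(P[...,2]>z0)&(P[...,2]<z1)
        Q=P[m][:,:2].astype(np.float32)
        if len(Q)>5: print(n,len(Q),np.median(P[m][:,2]).round(4),cv2.minAreaRect(Q),Q.mean(0))
E
```

```text
tray [[0.5893 0.3347]
 [0.6159 0.1251]
 [0.4787 0.1084]
 [0.4508 0.3154]] [0.5337 0.2209] [np.float64(0.1398), np.float64(0.2113), np.float64(0.1382), np.float64(0.2089)]
yaw 7.450386002334367
tin [0.5524 0.2859]
jar [0.5702 0.2115]
bot [0.5842 0.1508]
buf [0.4865 0.2576]
tin [ 0.5439 -0.0448  0.034 ]
jar [ 0.4345 -0.1464  0.04  ]
cap [ 0.44  -0.248  0.076]
bodybase [ 0.4397 -0.2445  0.02  ]
buf1 [ 0.659  -0.2839  0.027 ]
buf1b [ 0.6565 -0.2985  0.027 ]
buf0 [ 0.5714 -0.2406  0.027 ]
buf0b [ 0.5648 -0.2637  0.027 ]
scene tin [ 0.5429 -0.0449  0.034 ]
scene jar [ 0.4366 -0.1459  0.04  ]
scene cap [ 0.4408 -0.2471  0.076 ]
buf 369 0.0265 ((0.615232527256012, -0.2707636058330536), (0.025910597294569016, 0.09580646455287933), 68.34561157226562) [ 0.6148391 -0.2703123]
tin 369 0.0331 ((0.5436816215515137, -0.045695606619119644), (0.05423084273934364, 0.05450397729873657), 24.645713806152344) [ 0.54354995 -0.04531008]
jar 199 0.0394 ((0.4349714517593384, -0.14656458795070648), (0.038068801164627075, 0.03936212137341499), 67.43045043945312) [ 0.43475357 -0.14662749]
cap 48 0.0759 ((0.441125
[... 320 characters left out ...]
89251375198364), (0.028037603944540024, 0.09664273262023926), 68.88105010986328) [ 0.62153995 -0.26916808]
tin 429 0.0333 ((0.5458167791366577, -0.0450223833322525), (0.0558498241007328, 0.055029068142175674), 6.988842487335205) [ 0.5489365  -0.04417595]
jar 176 0.0396 ((0.43770334124565125, -0.14580605924129486), (0.03960162773728371, 0.03824552893638611), 85.84083557128906) [ 0.44102833 -0.14528894]
cap 77 0.0709 ((0.4445265531539917, -0.24815283715724945), (0.017596332356333733, 0.016226911917328835), 76.95816040039062) [ 0.4459498  -0.24622232]
tray 1760 0.0128 ((0.5749274492263794, 0.206890270113945), (0.21940197050571442, 0.25805702805519104), 7.091830253601074) [0.5403864  0.20853794]
```

Both views agree to about 2 mm. Heights come out at tin 33, jar 39.5, cap 76, buffer 26.5 and tray rim 12.8 mm, matching the text. I'll move above the tin, with the jaw line turned along the tray's x (yaw 7.5°).

```bash
for i in 1 2 3 4 5; do python3 -m pendant '[0.52,0.98,-0.24,0.07,0.52,0.98,-0.24,0.07,0.52,0.98,-0.24,0.07]' 1 20 >/dev/null; done
python3 -m pendant '[0.52,0.98,-0.24,0.08,0.52,0.98,-0.24,0.08,0.52,0.98,-0.24,0.08,0.52,0.98,-0.24,0.08,0.52,0.98,-0.24,0.08]'
cat >> h.py <<'E'
def yawy():
    s=sense(); from scipy.spatial.transform import Rotation as Ro
    y=Ro.from_rotvec(s['orientation']).as_matrix()[:,1]; return np.degrees(np.arctan2(y[1],y[0]))
def go(x,y,z,yaw):
    p=sense()['ee_pos']; d=(np.array([x,y,z+.147])-p)*10; dy=(yaw-yawy()+180)%360-180
    print('shift',d.round(3),'turn',round(dy/180,3),'t',sense()['time_s'])
E
python3 - <<'E'
from h import *
go(.5437,-.0453,.035,7.45); grab('wrist','w1')
E
```

```text
time_s: 2.6
ee_pos: [0.5464, -0.047, 0.2613]
orientation: [2.069, 2.363, 0.0]
force: [-0.0, -0.7, 1.2]
finger_gap: 0.0881
grasp_force: 0.0
shift [-0.027  0.017 -0.793] turn -0.001 t 2.6
```

View pics/w1.png

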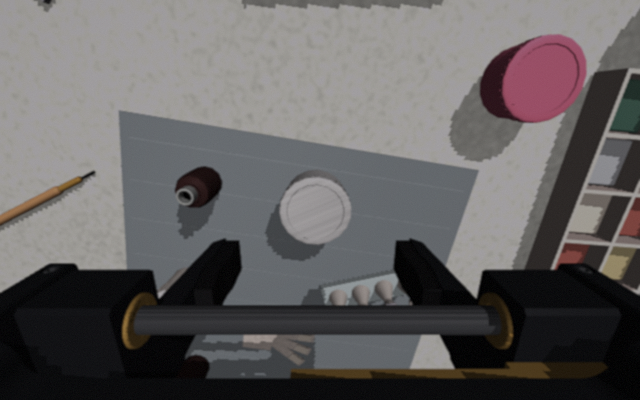

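The wrist view shows the closed tin centred between the jaws at about (316,209), with the open bottle and nail stand clear of the fingers. I'll descend, grip and lift.

```bash
python3 -c "
from h import *
f=load('w1');print(w(f,316,209,.034))"
python3 -m pendant '[-0.02,0.02,-0.4,0,-0.02,0.02,-0.7,0,-0.02,0.02,-0.79,0,-0.02,0.02,-0.79,0,-0.02,0.02,-0.79,0]' 1 20
python3 -m pendant '[0,0,0,0,0,0,0,0,0,0,0,0,0,0,0,0,0,0,0,0,0,0,0,0,0,0,0,0]' -0.2 20
python3 -m pendant '[0,0,0,0,0,0,0,0,0,0,0.3,0,0,0,0.6,0,0,0,0.6,0,0,0,0.6,0]' -0.2 20
python3 -c "
from h import *
go(.5524,.2859,.100,7.45)"
```

```text
[ 0.54425516 -0.0430064   0.034     ]
time_s: 3.28
ee_pos: [0.5454, -0.0433, 0.1832]
orientation: [2.066, 2.364, 0.002]
force: [0.4, -0.8, -0.2]
finger_gap: 0.0881
grasp_force: 0.0
time_s: 4.15
ee_pos: [0.5446, -0.0429, 0.1819]
orientation: [2.067, 2.366, 0.0]
force: [-0.7, 0.5, 3.0]
finger_gap: 0.0553
grasp_force: 20.0
time_s: 4.9
ee_pos: [0.5439, -0.0429, 0.2405]
orientation: [-2.066, -2.365, 0.001]
force: [-1.2, 0.6, -0.9]
finger_gap: 0.0556
grasp_force: 20.0
shift [0.085 3.288 0.065] turn -0.002 t 4.9
```

```bash
for i in 1 2 3; do python3 -m pendant '[0.02,0.4,0.02,0,0.02,0.82,0.02,0,0.02,0.82,0.02,0]' >/dev/null; done
python3 -m pendant '[0.02,0.4,0.02,0,0.02,0.82,0.02,0,0.02,0.82,0.02,0,0.02,0.82,0.02,0,0.02,0.82,0.02,0]'
python3 - <<'E'
from h import *
go(.5524,.2859,.0365,7.45); f=grab('wrist','w2');
E
```

```text
time_s: 6.65
ee_pos: [0.5525, 0.2832, 0.2492]
orientation: [-2.068, -2.364, 0.002]
force: [0.4, -0.1, -0.9]
finger_gap: 0.0556
grasp_force: 20.0
shift [-0.001  0.027 -0.657] turn -0.001 t 6.65
```

View pics/w2.png

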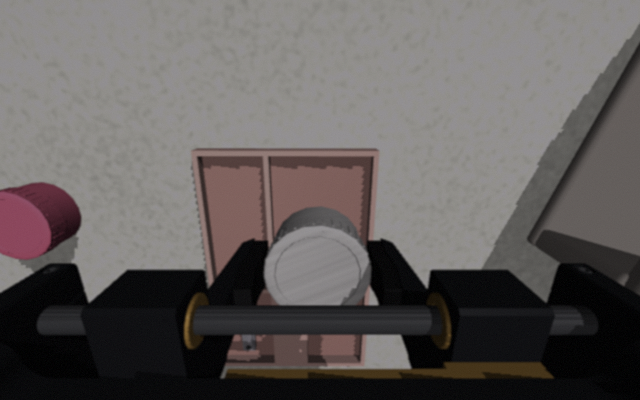

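The wrist view shows the held tin over the large well; the tray's +y rim corners are at about (194,151) and (378,150). I'll check those against the tray estimate and then lower the tin.

Run:
```python
from h import *
f=load('w2'); a=w(f,194,151,.013)[:2];b=w(f,378,150,.013)[:2]
print(a,b,np.linalg.norm(b-a)); t=b-a; print(np.degrees(np.arctan2(t[1],t[0])))
y=np.radians(7.45);R=np.array([[np.cos(y),-np.sin(y)],[np.sin(y),np.cos(y)]])
for p in[(-.071,.106),(.071,.106)]: print(np.array([.5337,.2209])+R@p)
```

```text
[0.45365135 0.31759919] [0.59017058 0.33668295] 0.13784661962139264
7.9577016012086
[0.44955529 0.31679926]
[0.59035659 0.33521112]
```

```bash
python3 -m pendant '[0,0.02,-0.3,0,0,0.02,-0.55,0,0,0.02,-0.6,0,0,0.02,-0.62,0,0,0.02,-0.64,0,0,0.02,-0.65,0,0,0.02,-0.65,0,0,0.02,-0.65,0]'
```

```text
time_s: 7.7
ee_pos: [0.5526, 0.2872, 0.1851]
orientation: [2.066, 2.366, 0.001]
force: [0.1, -0.6, -0.2]
finger_gap: 0.0554
grasp_force: 20.0
```

```bash
python3 -m pendant '[0,0,-0.01,0,0,0,-0.02,0,0,0,-0.02,0,0,0,-0.02,0]'
```

```text
time_s: 8.2
ee_pos: [0.5525, 0.2871, 0.183]
orientation: [2.067, 2.366, 0.0]
force: [-0.8, 0.1, 2.4]
finger_gap: 0.0556
grasp_force: 20.0
```

Contact felt (about +2.4 N, at the expected height). I'll release, retreat and go to above the jar.

```bash
python3 -m pendant '[0,0,0,0,0,0,0,0,0,0,0,0,0,0,0.3,0,0,0,0.7,0,0,0,0.7,0]' 0.6
for i in 1 2 3 4; do python3 -m pendant '[-0.23,-0.5,0,0,-0.23,-0.87,0,0,-0.23,-0.87,0,0]' >/dev/null; done
python3 -m pendant '[-0.23,-0.5,0,0,-0.23,-0.87,0,0,-0.23,-0.87,0,0,-0.23,-0.87,0,0,-0.23,-0.87,0,0]'
python3 - <<'E'
from h import *
go(.436,-.1463,.037,7.45); f=grab('wrist','w3')
E
```

```text
time_s: 8.95
ee_pos: [0.5543, 0.2879, 0.2568]
orientation: [2.065, 2.364, 0.011]
force: [-0.1, 0.6, 0.6]
finger_gap: 0.0705
grasp_force: 0.0
time_s: 11.08
ee_pos: [0.4378, -0.1465, 0.2525]
orientation: [-2.064, -2.367, -0.0]
force: [-0.6, -0.1, 0.3]
finger_gap: 0.0708
grasp_force: 0.0
shift [-0.018  0.002 -0.685] turn -0.002 t 11.075
```

View pics/w3.png

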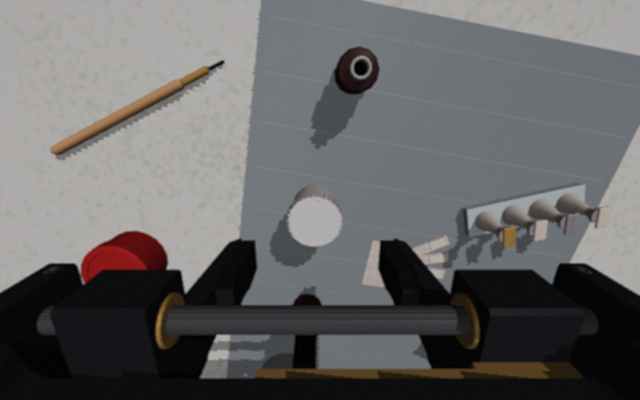

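The jar top is at (315,222), midway between the fingers, and the capped bottle stands clear behind. I'll grasp and carry it.

```bash
python3 -m pendant '[-0.02,0,-0.35,0,-0.02,0,-0.6,0,-0.02,0,-0.68,0,-0.02,0,-0.68,0,-0.02,0,-0.68,0]'
python3 -m pendant '[0,0,0,0,0,0,0,0,0,0,0,0,0,0,0,0,0,0,0,0,0,0,0,0]' -0.4 20
python3 -m pendant '[0,0,0.3,0,0,0,0.7,0,0,0,0.7,0,0,0,0.7,0]'
for i in 1 2 3; do python3 -m pendant '[0.34,0.45,0,0,0.34,0.9,0,0,0.34,0.9,0,0]' >/dev/null; done
python3 -m pendant '[0.34,0.45,0,0,0.34,0.9,0,0,0.34,0.9,0,0,0.34,0.9,0,0,0.34,0.9,0,0]'
python3 - <<'E'
from h import *
go(.5702,.2115,.038,7.45)
E
```

```text
time_s: 11.75
ee_pos: [0.4362, -0.1481, 0.1857]
orientation: [2.065, 2.365, 0.001]
force: [-0.8, 0.3, 0.4]
finger_gap: 0.0704
grasp_force: 0.0
time_s: 12.5
ee_pos: [0.4356, -0.148, 0.1849]
orientation: [2.067, 2.366, 0.0]
force: [-0.9, 0.3, 3.8]
finger_gap: 0.0393
grasp_force: 20.0
time_s: 13.0
ee_pos: [0.435, -0.1478, 0.2539]
orientation: [-2.066, -2.365, 0.001]
force: [0.3, 0.2, -1.6]
finger_gap: 0.0397
grasp_force: 20.0
time_s: 14.75
ee_pos: [0.5713, 0.2101, 0.2542]
orientation: [-2.069, -2.364, 0.002]
force: [-0.4, 1.2, -0.4]
finger_gap: 0.0395
grasp_force: 20.0
shift [-0.011  0.014 -0.692] turn -0.001 t 14.75
```

```bash
python3 -m pendant '[0,0.01,-0.3,0,0,0.01,-0.55,0,0,0.01,-0.63,0,0,0.01,-0.65,0,0,0.01,-0.66,0,0,0.01,-0.67,0,0,0.01,-0.68,0,0,0.01,-0.68,0,0,0.01,-0.68,0]'
```

```text
time_s: 15.88
ee_pos: [0.5715, 0.2131, 0.1868]
orientation: [2.066, 2.366, 0.0]
force: [-0.3, -0.3, -0.6]
finger_gap: 0.0397
grasp_force: 20.0
```

```bash
python3 -m pendant '[0,0,-0.01,0,0,0,-0.01,0,0,0,-0.01,0]'
python3 -m pendant '[0,0,0,0,0,0,0,0,0,0,0,0,0,0,0.3,0,0,0,0.9,0,0,0,0.9,0]' 0.3
for i in 1 2 3 4; do python3 -m pendant '[-0.26,-0.5,0,0,-0.26,-0.92,0,0,-0.26,-0.92,0,0]' >/dev/null; done
python3 -m pendant '[-0.26,-0.5,0,0,-0.26,-0.92,0,0,-0.26,-0.92,0,0,-0.26,-0.92,0,0,-0.26,-0.92,0,0]'
python3 - <<'E'
from h import *
go(.441,-.2475,.060,7.45); f=grab('wrist','w4'); grab('top','top1')
im=f['pixels'][:,:,::-1]; t=load('top1')['pixels'][110:250,180:500,::-1]
cv2.imwrite('pics/v4.png',np.vstack([cv2.resize(im,(640,400))[100:300],cv2.resize(t,(640,280))]))
E
```

```text
time_s: 16.25
ee_pos: [0.5716, 0.2131, 0.186]
orientation: [2.067, 2.366, 0.0]
force: [-0.8, -1.0, 3.3]
finger_gap: 0.0393
grasp_force: 20.0
time_s: 17.0
ee_pos: [0.5741, 0.2139, 0.2818]
orientation: [2.063, 2.362, 0.015]
force: [1.3, -0.1, 1.0]
finger_gap: 0.0571
grasp_force: 0.0
time_s: 19.12
ee_pos: [0.4419, -0.2453, 0.2754]
orientation: [-2.064, -2.367, -0.001]
force: [-0.6, -0.2, 0.6]
finger_gap: 0.0574
grasp_force: 0.0
shift [-0.009 -0.022 -0.684] turn -0.002 t 19.125
```

View pics/v4.png

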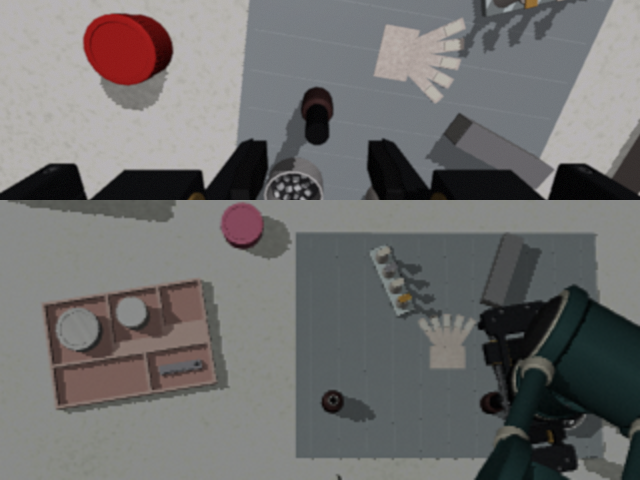

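The tin and jar are standing in their wells at (78,329) and (131,312), and the bottle cap at (317,130) is centred between the jaws. I'll grip the bottle by its cap.

```bash
python3 -m pendant '[-0.01,-0.02,-0.35,0,-0.01,-0.02,-0.6,0,-0.01,-0.02,-0.68,0,-0.01,-0.02,-0.68,0,-0.01,-0.02,-0.68,0]'
python3 -m pendant '[0,0,0,0,0,0,0,0,0,0,0,0,0,0,0,0,0,0,0,0,0,0,0,0,0,0,0,0]' -0.9 20
python3 -m pendant '[0,0,0.3,0,0,0,0.7,0,0,0,0.7,0,0,0,0.7,0]'
for i in 1 2 3; do python3 -m pendant '[0.36,0.5,0,0,0.36,0.99,0,0,0.36,0.99,0,0]' >/dev/null; done
python3 -m pendant '[0.36,0.5,0,0,0.36,0.99,0,0,0.36,0.99,0,0,0.36,0.99,0,0,0.36,0.99,0,0]'
python3 - <<'E'
from h import *
go(.5842,.1508,.061,7.45); grab('wrist','w5')
E
```

```text
time_s: 19.85
ee_pos: [0.4412, -0.2492, 0.2088]
orientation: [2.065, 2.365, 0.001]
force: [-0.2, -0.8, 0.7]
finger_gap: 0.0573
grasp_force: 0.0
time_s: 20.72
ee_pos: [0.4405, -0.249, 0.2077]
orientation: [-2.067, -2.366, 0.0]
force: [-0.4, -0.3, 1.2]
finger_gap: 0.0172
grasp_force: 19.9
time_s: 21.22
ee_pos: [0.4402, -0.2487, 0.2772]
orientation: [-2.066, -2.366, 0.0]
force: [0.3, 0.2, -1.2]
finger_gap: 0.0173
grasp_force: 19.9
time_s: 22.98
ee_pos: [0.5843, 0.1451, 0.2773]
orientation: [-2.069, -2.364, 0.002]
force: [-0.7, 0.2, 0.0]
finger_gap: 0.0174
grasp_force: 19.9
shift [-0.001  0.057 -0.693] turn -0.001 t 22.975
```

View pics/w5.png

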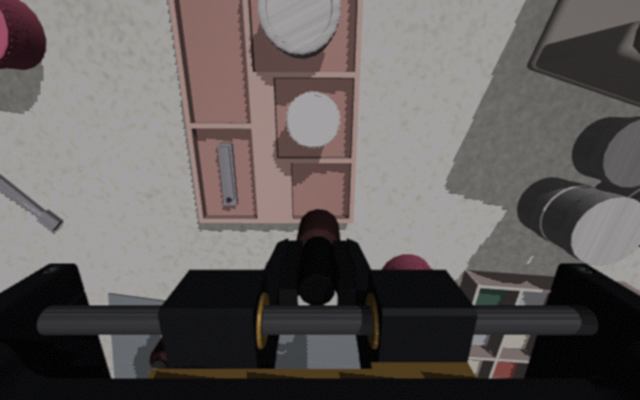

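The bottle hangs upright from the cap. The small well, spanning (292–350, 160–218), is just ahead, and the clipper is at (227,175). I'll lower into the well.

```bash
python3 -m pendant '[0,0.05,0,0,0,0.05,0,0,0,0.05,-0.3,0,0,0.05,-0.55,0,0,0.05,-0.63,0,0,0.05,-0.65,0,0,0.05,-0.67,0,0,0.05,-0.67,0,0,0.05,-0.67,0]'
python3 -m pendant '[0,0,-0.01,0,0,0,-0.01,0,0,0,-0.01,0]'
python3 -c "
from h import *
go(.5842,.1508,.061,7.45)"
```

```text
time_s: 24.15
ee_pos: [0.5848, 0.1521, 0.2115]
orientation: [2.066, 2.366, 0.002]
force: [-0.2, 0.2, -1.1]
finger_gap: 0.0175
grasp_force: 19.9
time_s: 24.52
ee_pos: [0.5845, 0.152, 0.2097]
orientation: [-2.067, -2.366, 0.0]
force: [0.4, 0.2, -1.0]
finger_gap: 0.0172
grasp_force: 19.9
shift [-0.003 -0.012 -0.017] turn -0.002 t 24.525
```

```bash
python3 -m pendant '[0,0,-0.01,0,0,0,-0.01,0,0,0,-0.01,0]'
```

```text
time_s: 24.9
ee_pos: [0.5846, 0.1521, 0.2087]
orientation: [2.067, 2.366, 0.0]
force: [-0.3, 0.1, -0.1]
finger_gap: 0.0174
grasp_force: 19.9
```

```bash
python3 -m pendant '[0,0,-0.005,0,0,0,-0.005,0,0,0,-0.005,0]'
python3 -m pendant '[0,0,0,0,0,0,0,0,0,0,0,0,0,0,0.3,0,0,0,0.9,0,0,0,1,0,0,0,1,0]' 0.2
for i in 1 2 3 4; do python3 -m pendant '[0.06,-0.5,0,0.04,0.06,-0.84,0,0.068,0.06,-0.84,0,0.068]' >/dev/null; done
python3 -m pendant '[0.06,-0.5,-0.3,0.04,0.06,-0.84,-0.5,0.068,0.06,-0.84,-0.5,0.068,0.06,-0.84,-0.5,0.068,0.06,-0.84,-0.5,0.068]'
python3 - <<'E'
from h import *
go(.6155,-.2703,.034,68.3); f=grab('wrist','w6'); grab('top','top2')
t=load('top2')['pixels'][110:250,180:500,::-1]
cv2.imwrite('pics/v6.png',np.vstack([f['pixels'][60:340,:,::-1],cv2.resize(t,(640,280))]))
E
```

```text
time_s: 25.28
ee_pos: [0.5847, 0.1521, 0.2086]
orientation: [2.067, 2.366, 0.001]
force: [-0.6, -0.8, 3.7]
finger_gap: 0.0172
grasp_force: 19.9
time_s: 26.15
ee_pos: [0.5847, 0.1521, 0.3091]
orientation: [2.066, 2.365, 0.003]
force: [0.5, -0.1, -0.3]
finger_gap: 0.0529
grasp_force: 0.0
time_s: 28.28
ee_pos: [0.6152, -0.2662, 0.2592]
orientation: [0.573, 3.088, 0.0]
force: [0.6, 0.2, 0.2]
finger_gap: 0.0526
grasp_force: 0.0
shift [ 0.003 -0.041 -0.782] turn -0.004 t 28.275
```

View pics/v6.png

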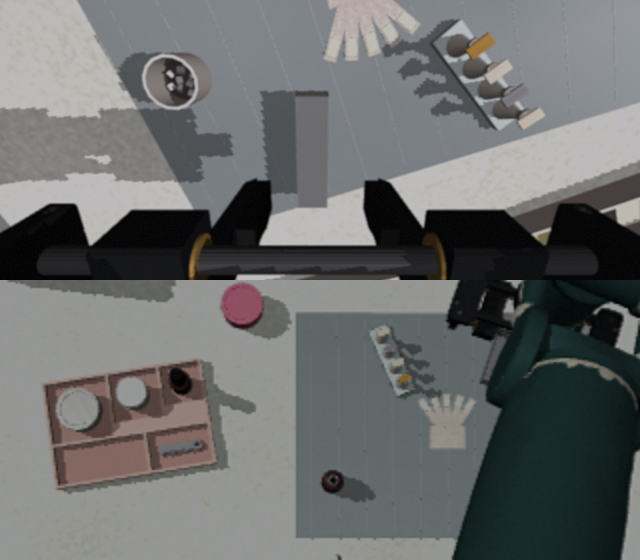

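The bottle stands in the small well at (180,380 lower panel), and the buffer at (296–328) lies parallel to the fingers. I'll grip it.

```bash
python3 -m pendant '[0,-0.04,-0.3,-0.004,0,-0.04,-0.6,-0.004,0,-0.04,-0.75,-0.004,0,-0.04,-0.79,-0.004,0,-0.04,-0.79,-0.004,0,-0.04,-0.79,-0.004]'
python3 -m pendant '[0,0,0,0,0,0,0,0,0,0,0,0,0,0,0,0,0,0,0,0,0,0,0,0]' -0.8 20
python3 -m pendant '[0,0,0.3,0,0,0,0.7,0,0,0,0.9,0,0,0,0.9,0,0,0,0.9,0]'
python3 - <<'E'
from h import *
go(.4865,.2576,.125,7.45)
E
```

```text
time_s: 29.12
ee_pos: [0.6152, -0.2723, 0.1807]
orientation: [0.593, 3.083, -0.001]
force: [0.4, -0.7, 0.4]
finger_gap: 0.0535
grasp_force: 0.0
time_s: 29.88
ee_pos: [0.6146, -0.272, 0.1794]
orientation: [0.594, 3.085, -0.0]
force: [-0.8, 0.3, 3.3]
finger_gap: 0.0244
grasp_force: 20.0
time_s: 30.5
ee_pos: [0.6138, -0.2716, 0.2675]
orientation: [-0.593, -3.083, -0.001]
force: [0.7, -0.1, 0.7]
finger_gap: 0.0251
grasp_force: 20.0
shift [-1.273  5.292  0.045] turn -0.338 t 30.5
```

```bash
for i in 1 2 3 4 5; do python3 -m pendant '[-0.21,0.5,0,-0.04,-0.21,0.88,0,-0.056,-0.21,0.88,0,-0.056]' >/dev/null; done
python3 -m pendant '[-0.21,0.5,0,-0.04,-0.21,0.88,0,-0.056,-0.21,0.88,0,-0.056,-0.21,0.88,0,-0.056,-0.21,0.88,0,-0.056]'
python3 - <<'E'
from h import *
go(.4865,.2576,.0334,7.45); f=grab('wrist','w7')
E
```

```text
time_s: 33.0
ee_pos: [0.489, 0.2544, 0.2689]
orientation: [2.068, 2.365, -0.001]
force: [-0.1, -0.2, -0.2]
finger_gap: 0.0246
grasp_force: 20.0
shift [-0.025  0.032 -0.885] turn -0.001 t 33.0
```

View pics/w7.png

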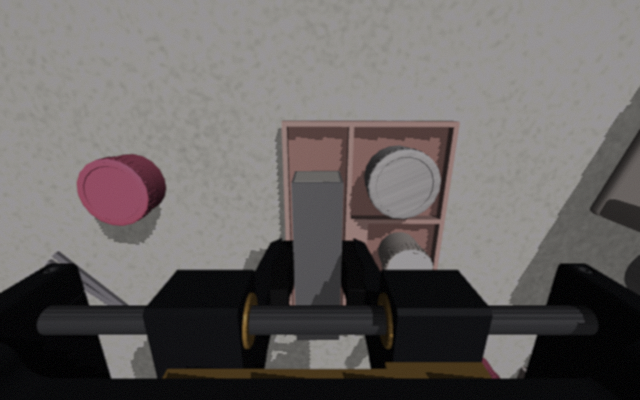

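The buffer is aligned with the long well (285–348 wide, top edge at row 125), and the tin and jar sit in theirs. I'll lower slowly.

```bash
python3 -m pendant '[-0.02,0.03,0,0,-0.02,0.03,-0.3,0,-0.02,0.03,-0.6,0,-0.02,0.03,-0.78,0,-0.02,0.03,-0.82,0,-0.02,0.03,-0.84,0,-0.02,0.03,-0.86,0,-0.02,0.03,-0.86,0,-0.02,0.03,-0.86,0]'
python3 -m pendant '[0,0,-0.01,0,0,0,-0.015,0,0,0,-0.015,0]'
```

```text
time_s: 34.17
ee_pos: [0.4867, 0.2591, 0.1838]
orientation: [2.066, 2.366, 0.001]
force: [-0.1, -0.6, -0.4]
finger_gap: 0.0246
grasp_force: 20.0
time_s: 34.55
ee_pos: [0.4864, 0.259, 0.1816]
orientation: [-2.067, -2.366, 0.0]
force: [0.3, -0.4, -0.1]
finger_gap: 0.0247
grasp_force: 20.0
```

```bash
python3 -m pendant '[0,0,-0.005,0,0,0,-0.01,0,0,0,-0.01,0,0,0,-0.01,0]'
```

```text
time_s: 35.05
ee_pos: [0.4865, 0.259, 0.1807]
orientation: [-2.067, -2.366, 0.0]
force: [0.2, 0.0, -0.0]
finger_gap: 0.0248
grasp_force: 20.0
```

```bash
python3 -m pendant '[0,0,-0.005,0,0,0,-0.005,0,0,0,-0.005,0]'
python3 -m pendant '[0,0,0,0,0,0,0,0,0,0,0,0,0,0,0.05,0,0,0,0.5,0,0,0,1,0,0,0,1,0]' -0.15
for i in 1 2 3; do python3 -m pendant '[-0.1,-0.9,0.3,0,-0.1,-0.9,0.3,0,-0.1,-0.9,0.3,0]' >/dev/null; done
for i in 1 2 3; do python3 -m pendant '[-0.1,-0.9,0,0,-0.1,-0.9,0,0,-0.1,-0.9,0,0,-0.1,-0.9,0,0]' >/dev/null; done
python3 - <<'E'
from h import *
f=grab('top','top3'); g=grab('scene','scene3')
a=cv2.resize(f['pixels'][110:250,190:500,::-1],None,fx=2.55,fy=2.3,interpolation=cv2.INTER_CUBIC)
b=cv2.resize(g['pixels'][150:280,110:510,::-1],(a.shape[1],257),interpolation=cv2.INTER_CUBIC)
cv2.imwrite('pics/v8.png',np.clip(np.vstack([a,b]).astype(float)*1.5,0,255).astype(np.uint8))
print(sense()['ee_pos'],sense()['time_s'])
v,u=np.mgrid[0:400,0:640];y=np.radians(7.45);R=np.array([[np.cos(y),-np.sin(y)],[np.sin(y),np.cos(y)]])
D=f['depth'];P=(np.stack([(u-f['cx'])/F(f)*D,(v-f['cy'])/F(f)*D,D],-1)-f['t'])@f['R']
T=((P[...,:2]-[.5337,.2209])@R)*1000
for n,(x,yy,h,z0,z1) in dict(tin=(27,62,42,.027,.045),jar=(35,-14,34,.032,.05),bot=(41,-76,28,.06,.09),buf=(-42,42.5,62,.02,.032)).items():
    hx=28 if n=='buf' else h
    m=(abs(T[...,0]-x)<hx)&(abs(T[...,1]-yy)<h)&(P[...,2]>z0)&(P[...,2]<z1)
    if m.sum()>3: print(n,m.sum(),cv2.minAreaRect(T[m].astype(np.float32)),np.median(P[m][:,2]))
E
```

```text
time_s: 35.42
ee_pos: [0.4865, 0.2591, 0.1804]
orientation: [2.067, 2.366, 0.0]
force: [-1.0, -0.2, 1.7]
finger_gap: 0.0245
grasp_force: 20.0
time_s: 36.3
ee_pos: [0.4887, 0.2601, 0.2857]
orientation: [2.064, 2.363, 0.015]
force: [0.2, -0.5, -0.1]
finger_gap: 0.0377
grasp_force: 0.0
[ 0.42674427 -0.27945357  0.37002709] 39.025
tin 371 ((26.44056510925293, 60.45699691772461), (55.30455780029297, 52.81114196777344), 82.03497314453125) 0.03441721934717042
jar 196 ((35.951725006103516, -12.647018432617188), (39.28453826904297, 38.947139739990234), 12.145706176757812) 0.04069413200881995
bot 45 ((41.427242279052734, -75.64842224121094), (15.692371368408203, 16.10930824279785), 81.2059326171875) 0.07603786965644477
buf 351 ((-42.019813537597656, 42.84632873535156), (25.353933334350586, 95.18048858642578), 0.7126938104629517) 0.028063977001751176
```

View pics/v8.png

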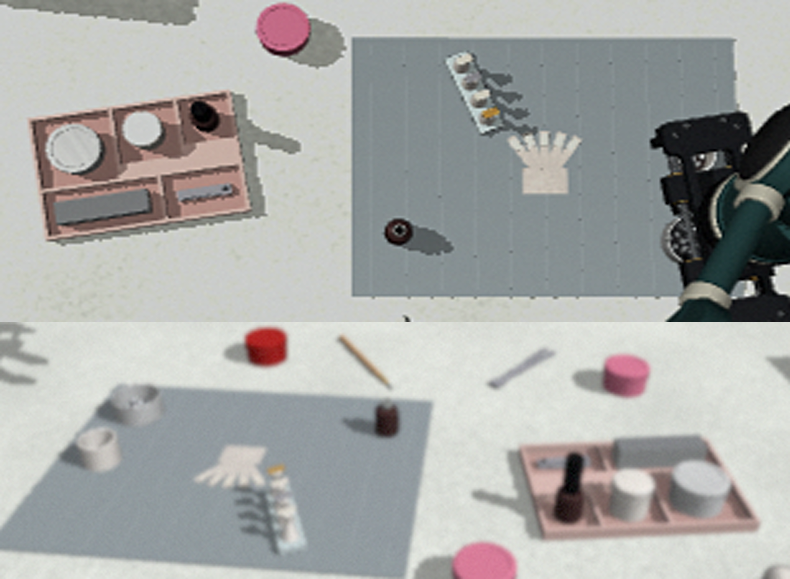

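All four items are seated within 2 mm of their well centres, with tops at the expected heights. The look-alikes and the nail stand have not moved, and the arm is clear.

```bash
python3 -m pendant '[0,0,0,0,0,0,0,0]' >/dev/null; python3 -c "
from cell import r
print(r.job_done())"
```

```text
the job is handed in; nothing more can be done
None
```

The tin, jar, capped bottle and buffer block are set down in their wells, the look-alikes and nail stand are untouched, and the job was handed in at about 39 s of the 106 s allowed.

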